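Walk a plaster mould round and square it to the fence

TASK

Walk the heavy plaster mould round by pushing opposite corners in turn with the fingers, so that its middle stays within 3 cm of where it stands, until one of its two long sides (either will do) squarely faces the wooden fence. Then push it across the bench until that long side lies flat against the fence, between the fence's ends. Only push: do not lift, tip or grip anything, leave the cup, the jar and the brush where they are, and take the hand away at the end.

Things in the scene. Friction and masses are not known exactly. Their poses are not given: they have to be found in the camera images.
- mould: heavy off-white plaster mould: a loose block 150 (its x) by 100 (its y) by 60 mm high, about 0.9 kg, brown seam line round it, dark round pour hole in the middle of the top, blue dot near each top corner. Origin at the centre of its underside, z up. Long sides: the faces 50 mm from the origin along +y and -y. Its centre starts 170 to 220 mm in front of the fence; it slides under 3 to 12 N.
- fence: fixed dark wooden batten 360 mm long (its x), 30 mm thick, 45 mm high, held by two lighter blocks behind it, on the robot's left of the mould. Origin at bench height in the middle of its working face, the upright face that looks along its -y at the mould; the wood lies from y = 0 to +30 mm in its own frame, the mould at negative y.
- cup: white cup without a handle, 74 mm across, 72 mm high, loose, standing behind the fence; origin at the centre of its underside. To be left alone.
- jar: small round jar with a blue cap, 60 mm across, 70 mm high, loose, standing on the side of the mould away from the fence; origin at the centre of its underside. To be left alone.
- brush: brush about 160 mm long, lying loose on the bench on the side of the mould away from the fence; origin at the middle of its underside, its x along the handle. To be left alone.
There are look-alikes about, which are no part of the job. Of the things that look like the mould, take the one that is farthest to the robot's left at the start.

How it is judged (in metres and radians):
On the way:
1. the mould has been turned on the spot: a long side faces the fence to within 8.5 degrees while its centre is within 30 mm of where it started (angle between the x axis of mould and the x axis of fence, either way round below 0.15 rad and distance of mould from where it was at the start of the episode below 0.03 m), for 0.1 s.
At the end, for the whole second after the job is handed in: A long side of the mould lies against the fence: parallel within 2.6 degrees, its middle within 4.5 mm of the fence's face, the whole block within the fence's length, flat on the bench and at rest (angle between the x axis of mould and the x axis of fence, either way round below 0.045 rad and y of mould in the frame of fence between -0.0545 and -0.045 m and x of mould in the frame of fence between -0.105 and 0.105 m and height (world z) of mould below 0.005 m and linear speed of mould below 0.01 m/s); the robot touches nothing.
It fails at once if the mould is lifted or tipped (height (world z) of mould above 0.01 m or angle between mould's own z axis and vertical above 0.1 rad).
It fails at once if the cup is moved by more than 15 mm (distance of cup from where it was at the start of the episode above 0.015 m).
It fails at once if the jar is moved by more than 15 mm (distance of jar from where it was at the start of the episode above 0.015 m).
It fails at once if the brush is moved by more than 15 mm (distance of brush from where it was at the start of the episode above 0.015 m).
It also fails if it takes over 67 s, if anything falls off the work surface, if the arm or the gripper's body presses on something with over 40 N, if the wrist force passes 120 N, or if a joint passes its speed limit or range.

ROBOT

A 6-joint arm with a two-finger parallel gripper is mounted at the origin on the work surface. World frame = base frame: x ahead of the robot, y to its left, z up, the work surface at z = 0. Lengths are in mm, angles in rad, forces in N, time in s.
With the tool pointing down it reaches from about 350 to 875 mm from the base axis. Payload 4.2 kg.
Tool frame: the origin (TCP) lies midway between the tips of the shut fingers; the grasp point (between the pads) lies 19 mm behind it (arm.grip_depth is the distance from the TCP to the grasp point, in mm); z points along the fingers, x is the direction in which the jaws open and shut, and the axes are right-handed (so a half turn about z gives the same grasp; the last joint's range is limited). The gripper opens to 85 mm and grips with 20 to 120 N. Pads are 22 mm wide; open, the fingers measure 114 mm over their backs; the gripper's body (76 mm by 85 mm) begins 54 mm behind the grasp point. The pads swing forward as they close: fully open they stand 13 mm farther back than shut.
Start: joints at [-1.075, 0.385, 0.008, 0, -1.194, -0.259], TCP at [146.638, -607.533, 231.312] pointing down, gripper open.
Joint ranges: [-3.14, 3.14], [-1.21, 2.06], [-1.07, 1.41], [-3.16, 2.05], [-2.99, -0.16], [-3.1, 3.1]. Speed limits (rad/s): [2.79, 2.79, 3.14, 3.14, 3.14, 3.14].

INTERFACE

Orientations are given as a unit quaternion [x, y, z, w].
In Python, from bench import arm, eyes, find_in, silhouettes gives the robot as it stands. The module is installed in compiled form; this text tells all that it offers.
- The arm moves only by the tool play_rows, never from a script. Its arguments are lists of equal length, an entry for each row: "offset": the shift along the world's x, y, z in mm, a list of three; "turn": the turn about the world's z in rad. In form: {"offset": [[x, y, z], ...], "turn": [turn, ...]}. A call has 1 to 12 rows; each row shifts and turns the pose as measured when the row begins; what a row does not reach is not made up. A row lasts 1/10 s, in which the tool goes at most 50 mm and 8.59 degrees, less where a joint would pass 70% of its speed; a pose out of reach is approached as far as the arm can. A call is refused whole if a number of a shift passes 50 or a number of a turn 0.15, either way. A call with a gripper value outside its range is refused whole. "grip" is the gripper's target within -1 to 1 (fully open at 1, half-way at 0, shut at -1), set as the call begins (left out, the last holds). The fingers move at their own pace and stop on an object; the grip force is fixed at half the most. Time passes only in rows, so rows that do not move let the fingers close. It gives the time, the measured TCP pose, the force and the opening at its end, in the units of the state.
- arm.read_state(): the state, without advancing time (a new reading comes with each control period).
- eyes.get_image(name): name is "side" or "top"; returns (picture, depth): 384x512x3 uint8, red, green, blue; 384x512 float32, mm along the optical axis (not along the pixel's ray), 0 where there is no reading.
- eyes.camera_params(name): a dict with "camera_matrix" (3x3 intrinsics, pixels), "dist" ([k1, k2, p1, p2, k3] as OpenCV has them; the pictures are not rectified), "camera_from_world" (4x4, takes a point from world to camera coordinates). Camera axes: x right, y down, z forward; pixel columns grow to the right and rows downward; lengths in mm; the calibration is good to about 2 mm. A picture is of the moment at which its call begins. camera_params takes no time and is no camera call.
- arm.job_done(): hands the job in, once; it reports no verdict.
Trained networks look in the newest picture that a camera, given by its name, has taken for a name from the list of things; names that differ only in an ending like _2 or _b are one class to them, and where a whole thing is asked for, a point or a joint stands for the part that bears it (a point fixed in the world has none). Each returns a list of dicts, best first, with "score" (0 to 1); they miss things now and then, are a little off and sometimes report something else, mostly with a low value. They report only what shows in the picture. A call takes as long as a camera call. They do not tell look-alikes from the thing itself.
- find_in(camera, query): "bbox" ([centre column, centre row, width, height] in pixels, round what is visible of it).
- silhouettes(camera, query): "mask" (384x512 bool, what is visible of it) and "bbox" ([centre column, centre row, width, height] in pixels, round what is visible of it).
The state is a dict: "clock": time; "joints": joint angles; "joint_vel": joint speeds; "joint_efforts": joint torques, N m; "position": TCP position; "ee_rot": TCP orientation; "contact_force": force on the tool from outside, world axes, zero at the start; "wrist_torque": the same for the moment, N m; "gripper_width": finger opening in mm.
Only numpy, scipy, OpenCV 4.12 (cv2) and the standard library are available. Lean on these libraries where they do the work, as an engineer would, in place of code of your own. Each camera call takes 0.05 s, during which the arm holds its last target. There are 200 camera calls.

## Working session

There is one attempt and no reset: what is moved stays moved. The work goes in short steps, Python scripts to look and compute and a tool call to move; the robot and the scene stay as the last step left them, time stands still between calls to the robot, and variables do not carry over. Pictures are saved under pics/ and viewed, on a budget of 10 in all, crops included, one or two more only if the job needs it, and the job is handed in when it is done.

Besides the shell and the picture viewer there is one more tool, called as name(argument=value, ...) on one line, values as JSON. play_rows: Moves the arm, as the interface text tells. Its arguments: {"type":"object","properties":{"offset":{"type":"array","items":{"type":"array","items":{"type":"number"}}},"turn":{"type":"array","items":{"type":"number"}},"grip":{"type":"number"}},"required":["offset","turn"]}

```bash
mkdir -p pics; cat > h.py <<'E'
import numpy as np, cv2
from bench import arm, eyes, find_in, silhouettes
def cam(n):
    p=eyes.camera_params(n); return np.array(p["camera_matrix"],float),np.array(p["dist"],float),np.array(p["camera_from_world"],float)
def world(n,uv,depth=None,z=None):
    K,d,T=cam(n); uv=np.asarray(uv,float).reshape(-1,1,2)
    r=cv2.undistortPoints(uv,K,d).reshape(-1,2); r=np.c_[r,np.ones(len(r))]
    R,t=T[:3,:3],T[:3,3]; c=-R.T@t; w=r@R
    s=np.asarray(depth) if depth is not None else (z-c[2])/w[:,2]
    return c+w*np.asarray(s).reshape(-1,1)
def cloud(n,dep,mask=None):
    v,u=np.nonzero((dep>0)&(True if mask is None else mask))
    return world(n,np.c_[u,v],dep[v,u]),u,v
def px(n,P):
    K,d,T=cam(n); return cv2.projectPoints(np.asarray(P,float).reshape(-1,3),cv2.Rodrigues(T[:3,:3])[0],T[:3,3],K,d)[0].reshape(-1,2)
def save(n,img): cv2.imwrite("pics/"+n,cv2.cvtColor(img,cv2.COLOR_RGB2BGR))
E
python3 - <<'E'
from h import *
ims=[]
for n in("top","side"):
    im,dep=eyes.get_image(n); save(n+"0.png",im); np.savez(n+"0.npz",im=im,dep=dep)
    T=cam(n)[2]; print(n,-T[:3,:3].T@T[:3,3])
    for q in("mould","fence","cup","jar","brush"):
        for s in silhouettes(n,q):
            m=np.asarray(s["mask"])&(dep>0)
            P,_,_=cloud(n,dep,m)
            print(n,q,round(s["score"],2),np.round(s["bbox"]),np.round(np.median(P,0)),np.round(np.percentile(P,[3,97],axis=0)).tolist() if len(P) else'')
E
```

```text
top [ 389.04990717    7.38467301 1176.33273724]
top mould 0.93 [331.  90.  60.  48.] [ 808. -230.   60.] [[761.0, -306.0, 3.0], [864.0, -158.0, 64.0]]
top mould 0.92 [264. 165.  55.  44.] [592. -31.  60.] [[541.0, -101.0, 27.0], [644.0, 40.0, 64.0]]
top mould 0.7 [357. 307.  58.  69.] [ 203. -279.   60.] [[132.0, -343.0, 15.0], [273.0, -222.0, 64.0]]
top fence 0.59 [184. 165.  46. 127.] [596. 170.  44.] [[434.0, 136.0, 15.0], [757.0, 239.0, 49.0]]
top cup 0.81 [157. 157.  30.  26.] [626. 275.  32.] [[588.0, 234.0, 3.0], [651.0, 299.0, 74.0]]
top jar 0.56 [334. 233.  20.  22.] [ 396. -228.   69.] [[371.0, -257.0, 24.0], [421.0, -206.0, 74.0]]
top jar 0.24 [264. 163.  59.  43.] [592. -31.  60.] [[544.0, -101.0, 35.0], [644.0, 40.0, 64.0]]
top brush 0.57 [346. 164.  12.  52.] [ 620. -278.   19.] [[531.0, -296.0, 11.0], [675.0, -260.0, 24.0]]
side [ 439.49278037 1042.50051905  910.24960098]
side mould 0.64 [220. 183.  45.  52.] [594.   2.  59.] [[542.0, -96.0, 9.0], [651.0, 49.0, 64.0]]
side mould 0.63 [157. 143.  34.  41.] [ 812. -186.   60.] [[762.0, -300.0, 8.0], [863.0, -151.0, 65.0]]
side mould 0.56 [345. 137.  51.  38.] [ 207. -258.   58.] [[132.0, -334.0, 6.0], [281.0, -215.0, 64.0]]
side fence 0.59 [213. 242. 137.  48.] [587. 181.  29.] [[432.0, 142.0, 2.0], [764.0, 252.0, 49.0]]
side fence 0.49 [285. 141.  19.  27.] [ 398. -212.   48.] [[375.0, -250.0, 7.0], [423.0, -201.0, 73.0]]
side cup 0.93 [197. 255.  31.  40.] [621. 264.  48.] [[588.0, 234.0, 3.0], [652.0, 303.0, 74.0]]
side jar 0.7 [286. 141.  26.  30.] [ 397. -214.   44.] [[368.0, -283.0, 1.0], [424.0, -202.0, 73.0]]
side brush 0.34 [287. 142.  25.  29.] [ 398. -213.   45.] [[371.0, -250.0, 5.0], [424.0, -202.0, 73.0]]
```

```bash
cat >> h.py <<'E'
from scipy.optimize import minimize
def mould_pose(dep,guess,n="top"):
    P,_,_=cloud(n,dep); g=np.asarray(guess[:2])
    Q=P[(abs(P[:,2]-60)<8)&(np.linalg.norm(P[:,:2]-g,axis=1)<110)][:,:2]
    th0=guess[2]
    def cost(p):
        c,s=np.cos(p[2]),np.sin(p[2]); d=Q-p[:2]; a=abs(d@[c,s])-75; b=abs(d@[-s,c])-50
        return np.mean(np.hypot(np.maximum(a,0),np.maximum(b,0))**1.5)
    # occlusion-free top face: start from minAreaRect, refine
    r=cv2.minAreaRect(Q.astype(np.float32)); 
    best=min((minimize(cost,[*r[0],t],method="Nelder-Mead",options=dict(initial_simplex=[[*r[0],t],[r[0][0]+15,r[0][1],t],[r[0][0],r[0][1]+15,t],[*r[0],t+.3]])) for t in np.arange(th0-.3,th0+.31,.15)),key=lambda o:o.fun)
    return best.x,best.fun,r,len(Q)
E
python3 - <<'E'
from h import *
d=np.load("top0.npz"); im,dep=d["im"],d["dep"]
save("topbig.png",cv2.resize(im[60:290,110:400],None,fx=2.6,fy=2.6,interpolation=cv2.INTER_CUBIC))
for t in (-1.57,-1.2,-.8,-.4,0,.4,.8,1.2):
    x,f,r,n=mould_pose(dep,(592,-31,t)); print(np.round(x,2),round(f,3),r,n)
for n in("top","side"):
    d=np.load(n+"0.npz"); P,_,_=cloud(n,d["dep"])
    Q=P[(abs(P[:,2]-45)<4)&(P[:,0]>400)&(P[:,0]<800)&(P[:,1]>110)&(P[:,1]<260)]
    print(n,len(Q),cv2.minAreaRect(Q[:,:2].astype(np.float32)))
    # front edge by x bins
    for a in range(430,780,40):
        q=Q[(Q[:,0]>=a)&(Q[:,0]<a+20)]
        if len(q): print(a+10,np.round(np.percentile(q[:,1],[0,3,97,100]),1),len(q))
E
```

```text
[595.79 -32.04  -1.74] 0.001 ((595.8950805664062, -32.22370147705078), (149.72206115722656, 100.82713317871094), 80.41231536865234) 1867
[595.75 -32.22  -1.74] 0.001 ((595.8950805664062, -32.22370147705078), (149.72206115722656, 100.82713317871094), 80.41231536865234) 1867
[595.76 -32.18  -1.74] 0.001 ((595.8950805664062, -32.22370147705078), (149.72206115722656, 100.82713317871094), 80.41231536865234) 1867
[595.75 -32.25   1.4 ] 0.001 ((595.8950805664062, -32.22370147705078), (149.72206115722656, 100.82713317871094), 80.41231536865234) 1867
[595.77 -32.1    1.4 ] 0.001 ((595.8950805664062, -32.22370147705078), (149.72206115722656, 100.82713317871094), 80.41231536865234) 1867
[595.74 -32.32   1.4 ] 0.001 ((595.8950805664062, -32.22370147705078), (149.72206115722656, 100.82713317871094), 80.41231536865234) 1867
[595.75 -32.22   1.4 ] 0.001 ((595.8950805664062, -32.22370147705078), (149.72206115722656, 100.82713317871094), 80.41231536865234) 1867
[595.76 -32.21   1.4 ] 0.001 ((595.8950805664062, -32.22370147705078), (149.72206115722656, 100.82713317871094), 80.41231536865234) 1867
top 1244 ((602.681640625, 205.40032958984375), (113.72050476074219, 359.7110290527344), 83.21869659423828)
440 [169.  169.1 197.3 197.5] 67
480 [163.7 164.3 192.5 192.8] 71
520 [158.5 159.1 187.5 187.6] 68
560 [153.8 154.  182.3 182.6] 71
600 [148.6 149.1 240.  246. ] 71
640 [143.2 143.9 230.8 257.3] 74
680 [138.3 140.8 169.4 169.8] 66
720 [135.2 135.6 164.5 164.7] 66
760 [129.8 130.  158.9 159.3] 68
side 1244 ((602.675537109375, 205.6399383544922), (116.31576538085938, 360.15228271484375), 83.51647186279297)
440 [169.  169.7 199.4 201.7] 68
480 [163.2 165.2 195.  195.5] 71
520 [159.2 161.  191.  191.4] 67
560 [155.  156.9 186.5 187.9] 75
600 [149.  151.2 246.7 251.4] 75
640 [145.  146.7 250.8 256.7] 89
680 [138.  142.9 172.1 173.3] 65
720 [135.  136.2 167.1 167.9] 67
760 [128.3 133.5 162.7 163.7] 64
```

View pics/topbig.png

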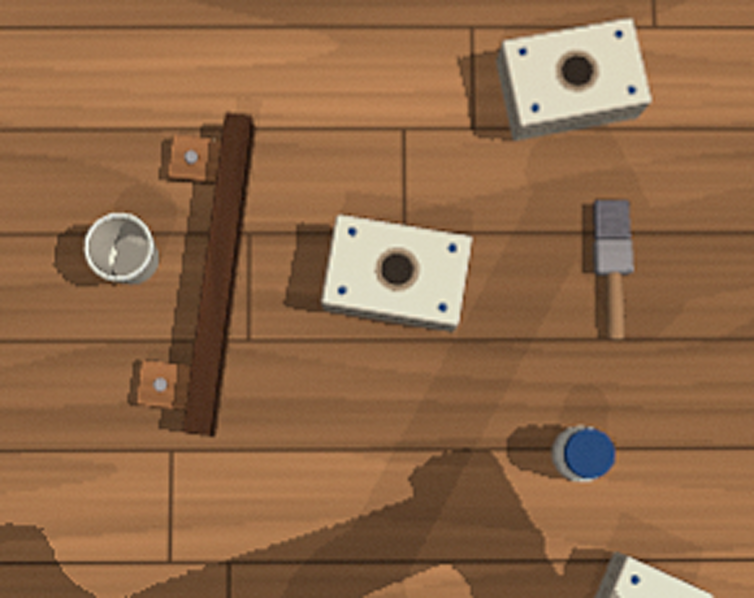

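View pics/side0.png

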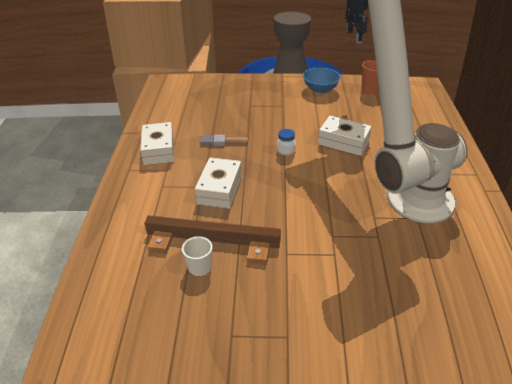

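The two views show three mould-like blocks, at top-view pixels (264,165), (331,90) and (357,307). The first is farthest to the robot's left (y≈-32), stands in front of the fence, and measures 150x100x60 in the enlarged crop, so it's the one to move. The fence is at px (184,165), the cup at (157,157), the jar at (334,233) and the brush at (346,164).

The mould's long axis is at 80.4° and the fence's x axis at -7.0°, so I'll turn it clockwise by 87°.

```bash
cat > plan.py <<'E'
import sys
from h import *
from scipy.spatial.transform import Rotation as Rt
def tool():
    s=arm.read_state(); p=np.array(s["position"]); X=Rt.from_quat(s["ee_rot"]).as_matrix()
    return s,p,np.arctan2(X[1,0],X[0,0]),X
def start(pose,end,off=58,gap=25):
    x,y,th=pose; u=np.array([np.cos(th),np.sin(th)]); n=np.array([u[1],-u[0]])
    sg=1 if end=="A" else -1
    return np.array([x,y])+sg*(off*u-n*(50+gap))
def arc(pose,end,phi,off=58,gap=12,cor=37,rows=6):
    # tool positions for a clockwise turn by phi about the COR on the far side of the pushed end
    x,y,th=pose; u=np.array([np.cos(th),np.sin(th)]); sg=1 if end=="A" else -1
    C=np.array([x,y])-sg*cor*u; p=start(pose,end,off,gap)-C
    return [C+Rt.from_euler("z",-a).as_matrix()[:2,:2]@p for a in np.linspace(0,phi,rows+1)]
def look(guess,shot=None):
    im,dep=eyes.get_image("top"); r=mould_pose(dep,guess)
    if shot: save(shot,im)
    return r
E
python3 - <<'E'
from plan import *
s,p,yaw,X=tool(); print(s["clock"],p,yaw,X.round(2).tolist(),s["joints"])
pose=(595.8,-32.2,1.403)
print(start(pose,"A"),np.round(start(pose,"A")-p[:2]))
a=np.array(arc(pose,"A",.22)); print(a.round(),np.diff(a,axis=0).round(1))
E
```

```text
0.6 [ 146.64557429 -607.52602035  231.29529012] 1.8075504924743957 [[-0.23, 0.97, 0.0], [0.97, 0.23, 0.0], [0.0, 0.0, -1.0]] [-1.07540596e+00  3.84713579e-01  7.89667045e-03 -4.89679502e-05
 -1.19399430e+00 -2.58618184e-01]
[531.53994222  37.51115387] [385. 645.]
[[544.  35.]
 [548.  37.]
 [552.  38.]
 [556.  40.]
 [560.  41.]
 [564.  42.]
 [568.  43.]] [[3.8 1.6]
 [3.9 1.4]
 [3.9 1.3]
 [4.  1.2]
 [4.  1. ]
 [4.1 0.9]]
```

play_rows(offset=[[20,34,0],[20,34,0],[20,34,0],[20,34,0],[20,34,0],[20,34,0],[20,34,0],[20,34,0],[20,34,0],[20,34,0],[20,34,0],[20,34,0]], turn=[0.148,0.148,0.148,0.148,0.148,0.148,0.148,0.148,0.148,0.148,0.148,0.148], grip=-1)

```text
clock: 1.8
position: [391.0, -187.5, 232.3]
ee_rot: [-0.232, 0.973, -0.001, 0.004]
contact_force: [0.9, 0.4, -0.1]
gripper_width: -0.2
```

play_rows(offset=[[20,34,0],[20,34,0],[20,34,0],[20,34,0],[20,34,0],[20,34,0],[20,34,0],[0,0,0]], turn=[0.148,0.148,0.148,0.148,0.148,0.148,0.148,0])

```text
clock: 2.6
position: [537.4, 65.7, 235.0]
ee_rot: [-0.69, 0.723, 0.0, 0.008]
contact_force: [-0.3, -0.6, -0.6]
gripper_width: -0.2
```

```bash
python3 - <<'E'
from plan import *
s,p,yaw,X=tool(); print(s["clock"],p,yaw,1.403-np.pi,s["contact_force"],s["gripper_width"],s["joints"])
print(np.round(start((595.8,-32.2,1.403),"A")-p[:2]))
E
```

```text
2.6 [537.37356474  65.66623131 234.96925026] -1.6173135588515666 -1.738592653589793 [-0.26682571 -0.60376612 -0.57337798] -0.1767814491114273 [ 0.41823641  0.23362097 -0.19858888 -0.00577156 -1.12406539  1.10843885]
[ -6. -28.]
```

play_rows(offset=[[-3,-14,-30],[-3,-14,-40],[0,0,-45],[0,0,-45],[0,0,-35],[0,0,-15],[0,0,0]], turn=[-0.06,-0.06,0,0,0,0,0])

```text
clock: 3.3
position: [531.2, 35.7, 21.8]
ee_rot: [-0.642, 0.767, -0.003, 0.012]
contact_force: [0.2, 0.1, -0.0]
gripper_width: -0.0
```

```bash
python3 - <<'E'
from plan import *
s,p,yaw,X=tool(); print(s["clock"],p,yaw,1.403-np.pi,s["contact_force"])
print(np.round(start((595.8,-32.2,1.403),"A")-p[:2]))
E
```

```text
3.3 [531.18520973  35.70969354  21.83394513] -1.7468785237218123 -1.738592653589793 [ 0.19031481  0.07777835 -0.04318778]
[0. 2.]
```

play_rows(offset=[[6,-1,0],[6,-1,0],[4,1,0],[5,2,0],[5,2,0],[5,2,0],[5,1,0],[5,1,0],[0,0,0]], turn=[0,0,0,-0.04,-0.04,-0.04,-0.05,-0.05,0])

```text
clock: 4.2
position: [572.4, 42.1, 27.5]
ee_rot: [-0.548, 0.836, -0.002, 0.01]
contact_force: [-1.0, -0.3, -0.7]
gripper_width: 0.2
```

```bash
python3 - <<'E'
from plan import *
s,p,yaw,X=tool(); print(s["clock"],p,yaw+np.pi,s["contact_force"])
for n in("top","side"):
    im,dep=eyes.get_image(n); r=mould_pose(dep,(595,-32,1.3),n); print(n,r)
E
```

```text
4.2 [572.43779619  42.11603336  27.49514641] 1.160179833231721 [-1.01225048 -0.33909567 -0.71606751]
top (array([607.42403522, -35.95776478,   1.15688504]), np.float64(0.0006948769870517672), ((606.4531860351562, -37.64325714111328), (142.04136657714844, 100.86310577392578), 66.81819152832031), 1302)
side (array([632.6058852 ,  -6.21232594,   1.90034645]), np.float64(0.794144975166814), ((604.2318115234375, -13.019210815429688), (129.08287048339844, 122.70513916015625), 65.74723052978516), 548)
```

play_rows(offset=[[-18,8,5],[0,0,45],[0,0,35],[20,-33,0],[20,-33,0],[20,-33,0],[20,-33,0],[20,-34,0],[0,0,0]], turn=[0,0,0,0,0,0,0,0,0])

```text
clock: 5.2
position: [663.3, -121.2, 126.4]
ee_rot: [-0.555, 0.832, -0.01, 0.022]
contact_force: [-0.7, 0.8, -0.1]
gripper_width: -0.3
```

```bash
cat > m.py <<'E'
from plan import *
g=[float(a) for a in sys.argv[1:4]]; end=sys.argv[4]
s,p,yaw,X=tool(); print(s["clock"],p.round(1),round(yaw+np.pi,3),np.round(s["contact_force"],1))
x,f,r,n=look(g,"m.png"); print(x.round(3),round(f,4),np.round(r[0],1),np.round(r[1],1),round(np.radians(r[2]),3),n, "disp",np.hypot(x[0]-595.8,x[1]+32.2).round(1))
st=start(x,end,gap=25); print("start",st.round(1),"go",(st-p[:2]).round(1),"turn",round((x[2]-yaw-np.pi+np.pi/2)%np.pi-np.pi/2,3))
a=np.array(arc(x,end,.4,gap=12,cor=50,rows=8)); print("arc from",a[0].round(1),np.diff(a,axis=0).round(1).tolist())
E
python3 m.py 608 -33 1.166 B
```

```text
5.2 [ 663.3 -121.2  126.4] 1.178 [-0.7  0.8 -0.1]
[604.496 -42.089   1.167] 0.0006 [600.1 -52.1] [110.9 100.9] 1.177 1031 disp 13.2
start [ 650.7 -124.9] go [-12.6  -3.7] turn -0.011
arc from [ 638.7 -119.8] [[-6.2, -0.6], [-6.2, -0.3], [-6.2, 0.0], [-6.2, 0.4], [-6.2, 0.7], [-6.1, 1.0], [-6.1, 1.3], [-6.0, 1.6]]
```

```bash
cat >> plan.py <<'E'
G=np.stack(np.meshgrid(np.arange(-73,74,4),np.arange(-48,49,4)),-1).reshape(-1,2)
def pose2(guess,shot=None):
    obs=[];Qs=[]
    for n in("top","side"):
        im,dep=eyes.get_image(n); obs.append((n,dep,cam(n)[2]))
        if shot: save(n+shot,im)
        P,_,_=cloud(n,dep); Qs.append(P[(abs(P[:,2]-60)<8)&(np.linalg.norm(P[:,:2]-guess[:2],axis=1)<105)][:,:2])
    def cost(p):
        c,s=np.cos(p[2]),np.sin(p[2]); f=0
        for Q,w in zip(Qs,(1,.5)):
            d=Q-p[:2]; a=np.maximum(abs(d@[c,s])-75,0); b=np.maximum(abs(d@[-s,c])-50,0)
            f+=w*np.sum(np.minimum(np.hypot(a,b),20))/150
        M=np.c_[G@[[c,s],[-s,c]]+p[:2],np.full(len(G),60)]
        for (n,dep,T),w in zip(obs,(1,.5)):
            uv=px(n,M).round().astype(int); z=(M@T[:3,:3].T+T[:3,3])[:,2]
            d=dep[uv[:,1].clip(0,383),uv[:,0].clip(0,511)]
            f+=w*np.mean((d>0)&(d>z+12))*20
        return f
    g=np.array(guess,float)
    best=None
    for k in((0,0,0),(10,0,0),(-10,0,0),(0,10,0),(0,-10,0),(0,0,.15),(0,0,-.15)):
        x0=g+k; o=minimize(cost,x0,method="Nelder-Mead",options=dict(initial_simplex=[x0,x0+[8,0,0],x0+[0,8,0],x0+[0,0,.1]],maxiter=150))
        if best is None or o.fun<best.fun: best=o
    return best.x,best.fun,[len(q) for q in Qs]
E
sed -i 's/^x,f,r,n=look.*/x,f,k=pose2(g,"m.png"); print(x.round(3),round(f,4),k,"disp",np.hypot(x[0]-595.8,x[1]+32.2).round(1))/' m.py
time python3 m.py 606 -36 1.166 B
```

```text
5.25 [ 662.2 -119.6  126.4] 1.178 [-0.7  0.6  0.1]
[607.945 -32.521   1.172] 0.4131 [1060, 1182] disp 12.1
start [ 654.5 -115.1] go [-7.7  4.6] turn -0.006
arc from [ 642.6 -110. ] [[-6.2, -0.6], [-6.2, -0.3], [-6.2, 0.0], [-6.2, 0.3], [-6.2, 0.6], [-6.2, 0.9], [-6.1, 1.3], [-6.0, 1.6]]
real	0m7.254s
user	0m4.089s
sys	0m0.160s
```

play_rows(offset=[[-4,2,-40],[-4,2,-45],[0,0,-20],[-6,2.5,0],[-6,2.5,-1],[-6,-0.5,-1],[-6,0,-1],[-6,0,-1],[-6,0.5,-1],[-6,0.5,-1],[-6,1,-1]], turn=[0,0,0,0,0,-0.05,-0.05,-0.05,-0.05,-0.05,-0.05])

```text
clock: 6.45
position: [613.0, -98.0, 31.0]
ee_rot: [-0.429, 0.902, -0.025, 0.036]
contact_force: [2.0, -2.2, -0.5]
gripper_width: 0.3
```

```bash
python3 m.py 602 -32 0.9 A
```

```text
6.45 [613. -98.  31.] 0.89 [ 2.  -2.2 -0.5]Traceback (most recent call last):
  File "m.py", line 4, in <module>
    x,f,k=pose2(g,"m.png"); print(x.round(3),round(f,4),k,"disp",np.hypot(x[0]-595.8,x[1]+32.2).round(1))
          ~~~~~^^^^^^^^^^^
  File "plan.py", line 41, in pose2
    x0=g+k; o=minimize(cost,x0,method="Nelder-Mead",options=dict(initial_simplex=[x0,x0+[8,0,0],x0+[0,8,0],x0+[0,0,.1]],maxiter=150))
              ~~~~~~~~^^^^^^^^^^^^^^^^^^^^^^^^^^^^^^^^^^^^^^^^^^^^^^^^^^^^^^^^^^^^^^^^^^^^^^^^^^^^^^^^^^^^^^^^^^^^^^^^^^^^^^^^^^^^^^^
    res = _minimize_neldermead(fun, x0, args, callback, bounds=bounds,
                               **options)
    fxc = func(xc)
    fx = function(np.copy(x), *(wrapper_args + args))
  File "plan.py", line 34, in cost
    uv=px(n,M).round().astype(int); z=(M@T[:3,:3].T+T[:3,3])[:,2]
       ~~^^^^^
  File "h.py", line 15, in px
    K,d,T=cam(n); return cv2.projectPoints(np.asarray(P,float).reshape(-1,3),cv2.Rodrigues(T[:3,:3])[0],T[:3,3],K,d)[0].reshape(-1,2)
          ~~~^^^
  File "h.py", line 4, in cam
    p=eyes.camera_params(n); return np.array(p["camera_matrix"],float),np.array(p["dist"],float),np.array(p["camera_from_world"],float)
ValueError: time passes only in moves, steps and waits
```

```bash
sed -i 's/^def cam/import functools\n@functools.cache\ndef cam/' h.py
sed -i '/^s,p,yaw/a print("tilt: tool z",X[:,2].round(3))' m.py
python3 m.py 602 -32 0.9 A
```

```text
6.55 [612.2 -97.6  31. ] 0.892 [-0.4 -0.5  0.5]
tilt: tool z [ 0.084 -0.013 -0.996]
[591.68  -21.486   0.933] 0.8277 [740, 1250] disp 11.5
start [565.9  69.8] go [-46.3 167.4] turn 0.041
arc from [576.4  62. ] [[6.2, -0.9], [6.1, -1.2], [6.0, -1.5], [6.0, -1.8], [5.9, -2.1], [5.8, -2.4], [5.6, -2.7], [5.5, -2.9]]
```

play_rows(offset=[[15,-11,3],[0,0,40],[0,0,45],[-10,30,0],[-10,30,0],[-10,30,0],[-10,30,0],[-10,30,0],[-10,30,0],[0,0,0]], turn=[0.03,0,0,0,0,0,0,0,0,0])

```text
clock: 7.65
position: [566.4, 79.4, 126.7]
ee_rot: [-0.448, 0.893, -0.022, 0.038]
contact_force: [0.8, -0.0, 0.6]
gripper_width: -0.1
```

```bash
sed -i 's/off=58/off=64/g' plan.py; python3 m.py 594 -24 0.93 A
```

```text
7.65 [566.4  79.4 126.7] 0.933 [ 0.8 -0.   0.6]
tilt: tool z [ 0.088 -0.005 -0.996]
[591.729 -21.959   0.922] 0.3449 [1819, 928] disp 11.0
start [570.6  74.4] go [ 4.3 -5. ] turn -0.011
arc from [581.   66.5] [[6.4, -1.1], [6.3, -1.5], [6.2, -1.8], [6.1, -2.1], [6.0, -2.4], [5.9, -2.7], [5.8, -3.0], [5.6, -3.3]]
```

View pics/topm.png

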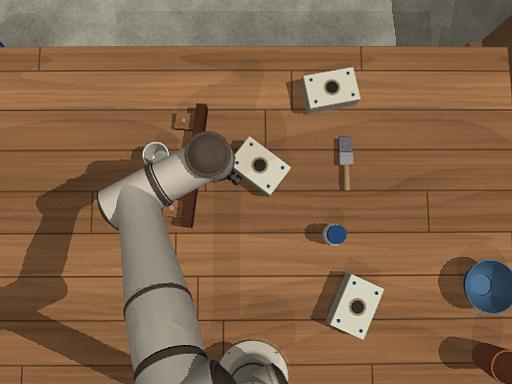

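play_rows(offset=[[2,-3,-35],[2,-2,-35],[0,0,-35],[5,-4,0],[5,-4,-1],[6.4,-1.5,-1],[6.4,-1.5,-1],[6.4,-2,-1],[6.4,-2,-1],[6.4,-2.5,-1],[6,-3,-1],[6,-3,-1]], turn=[0,0,0,0,0,-0.05,-0.05,-0.05,-0.05,-0.05,-0.05,-0.05])

```text
clock: 8.95
position: [636.8, 41.6, 25.9]
ee_rot: [-0.273, 0.96, -0.029, 0.043]
contact_force: [-1.8, 2.0, -1.8]
gripper_width: -0.3
```

```bash
python3 m.py 602 -30 0.6 A
```

```text
8.95 [636.8  41.6  25.9] 0.557 [-1.8  2.  -1.8]
tilt: tool z [ 0.098 -0.033 -0.995]
[ 6.07859e+02 -4.03200e+01  4.62000e-01] 2.7579 [1724, 163] disp 14.5
start [631.7  55.4] go [-5.1 13.8] turn -0.095
arc from [637.5  43.7] [[5.2, -3.9], [5.0, -4.1], [4.8, -4.4], [4.6, -4.6], [4.4, -4.8], [4.1, -5.0], [3.9, -5.2], [3.6, -5.4]]
```

play_rows(offset=[[-9,16,3],[0,0,40],[0,0,45],[-6,-30,0],[-6,-30,0],[-6,-30,0],[-6,-30,0],[-6,-30,0],[-6,-30,0],[0,0,0]], turn=[0,0,0,0,0,0,0,0,0,0])

```text
clock: 10.05
position: [599.1, -131.9, 137.5]
ee_rot: [-0.281, 0.957, -0.033, 0.059]
contact_force: [-0.2, 0.3, -0.6]
gripper_width: -0.0
```

```bash
python3 m.py 608 -40 0.5 B
```

```text
10.05 [ 599.1 -131.9  137.5] 0.576 [-0.2  0.3 -0.6]
tilt: tool z [ 0.132 -0.03  -0.991]
[ 6.0929e+02 -3.9303e+01  4.4500e-01] 0.3498 [411, 1180] disp 15.2
start [ 583.8 -134.5] go [-15.3  -2.6] turn -0.131
arc from [ 578.2 -122.8] [[-5.2, 3.9], [-5.0, 4.2], [-4.7, 4.4], [-4.5, 4.7], [-4.3, 4.9], [-4.0, 5.1], [-3.8, 5.3], [-3.5, 5.5]]
```

play_rows(offset=[[-5,-1,-28],[-5,-1,-28],[-5,-1,-28],[0,0,-28],[-3,6,0],[-3,6,-1],[-5,4,-1],[-5,4.5,-1],[-5,5,-1],[-4.5,5,-1],[-4,5.5,-1],[-4,5.5,-1]], turn=[-0.05,-0.05,-0.03,0,0,0,-0.05,-0.05,-0.05,-0.05,-0.05,-0.05])

```text
clock: 11.35
position: [559.0, -83.3, 32.7]
ee_rot: [-0.07, 0.994, -0.051, 0.062]
contact_force: [-1.2, -2.5, -1.3]
gripper_width: -0.2
```

```bash
python3 m.py 605 -25 0.15 B
```

```text
11.35 [559.  -83.3  32.7] 0.148 [-1.2 -2.5 -1.3]
tilt: tool z [ 0.13  -0.093 -0.987]
[ 6.03557e+02 -1.49400e+01  1.00000e-01] 0.8252 [1007, 1241] disp 18.9
start [547.4 -96. ] go [-11.6 -12.6] turn -0.048
arc from [546.1 -83. ] [[-3.5, 5.5], [-3.2, 5.6], [-3.0, 5.8], [-2.7, 5.9], [-2.4, 6.0], [-2.1, 6.2], [-1.8, 6.2], [-1.4, 6.3]]
```

play_rows(offset=[[2,-18,0],[0,0,35],[0,0,40],[16,27,0],[16,27,0],[16,27,0],[16,27,0],[16,27,0],[16,27,0],[0,0,0]], turn=[-0.02,-0.02,0,0,0,0,0,0,0,0])

```text
clock: 12.45
position: [671.5, 75.6, 130.7]
ee_rot: [-0.062, 0.994, -0.047, 0.08]
contact_force: [0.5, -0.3, -0.4]
gripper_width: -0.0
```

```bash
python3 m.py 604 -16 0.1 A
```

```text
12.45 [671.5  75.6 130.7] 0.133 [ 0.5 -0.3 -0.4]
tilt: tool z [ 0.164 -0.083 -0.983]
[ 6.03367e+02 -1.47340e+01  9.60000e-02] 0.5246 [1846, 1213] disp 19.0
start [659.9  66.1] go [-11.6  -9.5] turn -0.037
arc from [661.1  53.1] [[3.5, -5.5], [3.2, -5.6], [2.9, -5.8], [2.6, -5.9], [2.3, -6.1], [2.0, -6.2], [1.7, -6.3], [1.4, -6.3]]
```

play_rows(offset=[[-4,-4,-27],[-4,-3,-27],[-4,-3,-27],[0,0,-27],[0,-6,0],[1,-7,-1],[3,-5,-1],[2,-5,-1],[2,-5,-1],[2,-5,-1],[1,-4,0],[0,0,0]], turn=[-0.02,-0.02,0,0,0,0,-0.045,-0.045,-0.045,-0.045,-0.04,0])

```text
clock: 13.75
position: [675.3, 21.1, 34.1]
ee_rot: [0.074, 0.992, -0.051, 0.087]
contact_force: [-0.2, 0.7, -0.7]
gripper_width: -0.1
```

```bash
python3 m.py 604 -25 -0.1 B
```

```text
13.75 [675.3  21.1  34.1] 6.142 [-0.2  0.7 -0.7]
tilt: tool z [ 0.166 -0.114 -0.98 ]
[ 6.03716e+02 -2.87060e+01 -1.69000e-01] 2.7641 [1816, 480] disp 8.7
start [528.  -91.9] go [-147.3 -113. ] turn -0.027
arc from [530.2 -79.1] [[-1.9, 6.2], [-1.6, 6.3], [-1.3, 6.4], [-1.0, 6.4], [-0.7, 6.5], [-0.4, 6.5], [-0.0, 6.5], [0.3, 6.5]]
```

play_rows(offset=[[3,18,0],[0,0,40],[0,0,40],[-4,-7,-1],[-4,-7,-1],[-4,-7,-1],[-4,-7,-1],[-4,-7,-1],[-4,-7,-1],[-4,-7,-1],[-4,-7,-1],[-4,-7,-1]], turn=[0,0,0,0.148,0.148,0.148,0.148,0.148,0.148,0.148,0.148,0.148])

```text
clock: 15.05
position: [642.6, -15.3, 116.7]
ee_rot: [-0.564, 0.819, 0.014, 0.106]
contact_force: [-0.1, 0.2, 0.5]
gripper_width: 0.2
```

play_rows(offset=[[-4,-7,-1],[-4,-7,-1],[-4,-7,-1],[-4,-7,-1],[-4,-7,-1],[-4,-7,-1],[-4,-7,-1],[-4,-7,-1],[-4,-7,-1],[-4,-7,-1]], turn=[0.148,0.148,0.148,0.148,0.148,0.148,0.148,0.148,0.148,0.1], grip=1)

```text
clock: 16.05
position: [603.7, -82.5, 113.2]
ee_rot: [0.966, -0.235, -0.08, -0.073]
contact_force: [0.2, -0.4, -0.9]
gripper_width: 85.3
```

```bash
python3 m.py 604 -28 -0.15 B; python3 -c "
from plan import *
print(tool()[0]['joints'])"
```

```text
16.05 [603.7 -82.5 113.2] 2.674 [ 0.2 -0.4 -0.9]
tilt: tool z [-0.121  0.18  -0.976]
[ 6.04201e+02 -2.70670e+01 -1.61000e-01] 0.4792 [461, 1203] disp 9.8
start [529.  -90.8] go [-74.7  -8.3] turn 0.306
arc from [531.1 -78. ] [[-2.0, 6.2], [-1.7, 6.3], [-1.4, 6.3], [-1.0, 6.4], [-0.7, 6.4], [-0.4, 6.5], [-0.1, 6.5], [0.2, 6.5]]
[ 3.20045616e-02  5.35566394e-01 -1.88182498e-04 -2.01817689e-01
 -1.15928002e+00  2.71860855e+00]
```

View pics/sidem.png

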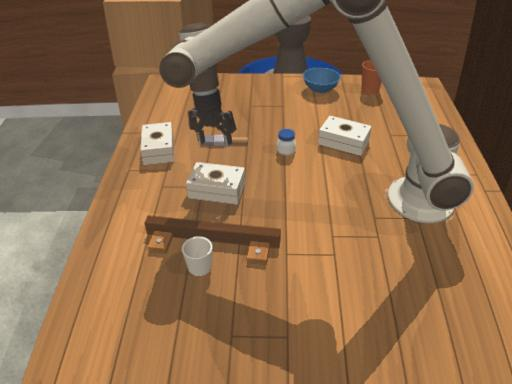

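play_rows(offset=[[1,-10,0],[1,-10,0],[0,-11,0],[0,0,-1],[0,0,-30],[0,0,-30],[0,0,-30],[0,0,0]], turn=[0.06,0.06,0.05,0,0,0,0,0], grip=-1)

```text
clock: 16.95
position: [608.1, -108.4, 23.7]
ee_rot: [0.981, -0.159, -0.082, -0.068]
contact_force: [-0.5, -0.2, -0.6]
gripper_width: 0.2
```

```bash
python3 m.py 604 -28 -0.15 B; python3 -c "
from plan import *
print(tool()[0]['joints'],tool()[0]['gripper_width'])"
```

```text
16.95 [ 608.1 -108.4   23.7] 2.83 [-0.5 -0.2 -0.6]
tilt: tool z [-0.139  0.159 -0.977]
[ 6.04079e+02 -2.69860e+01 -1.79000e-01] 3.42 [168, 1241] disp 9.8
start [527.7 -89.4] go [-80.4  19. ] turn 0.133
arc from [530.1 -76.6] [[-1.9, 6.2], [-1.6, 6.3], [-1.3, 6.4], [-0.9, 6.4], [-0.6, 6.5], [-0.3, 6.5], [0.0, 6.5], [0.4, 6.5]]
[ 1.80079022e-03  6.52002993e-01 -3.46212453e-02 -1.84886040e-01
 -1.02484836e+00  2.92812095e+00] -0.2576388804730359
```

play_rows(offset=[[1,7,0],[1,7,0],[1,7,-0.5],[1,7,-0.5],[1,7,-0.5],[1,7,-0.5],[1,7,-0.5],[1,7,-0.5],[1,7,-0.5]], turn=[0,0,0.01,0.01,0.015,0.015,0.015,0.015,0.015])

```text
clock: 17.95
position: [626.7, -46.0, 33.0]
ee_rot: [0.99, -0.107, -0.073, -0.061]
contact_force: [0.3, -4.7, 1.5]
gripper_width: 0.0
```

```bash
python3 m.py 609 18 -0.15 B; python3 -c "
from plan import *
print(tool()[0]['joints'])"
```

```text
17.95 [626.7 -46.   33. ] 2.935 [ 0.3 -4.7  1.5]
tilt: tool z [-0.132  0.136 -0.982]
[6.03937e+02 1.44510e+01 2.00000e-02] 1.3771 [926, 1330] disp 47.4
start [541.5 -61.8] go [-85.2 -15.8] turn 0.227
arc from [541.2 -48.8] [[-3.1, 5.7], [-2.8, 5.9], [-2.5, 6.0], [-2.2, 6.1], [-1.9, 6.2], [-1.6, 6.3], [-1.2, 6.4], [-0.9, 6.4]]
[ 0.10862463  0.64820193 -0.02700038 -0.17746902 -1.01984211  2.92052436]
```

play_rows(offset=[[-2,-12,-3],[-18,0,-4],[-18,0,-4],[0,6,-1],[0,6,-1],[0,7,-1],[0,7,-1],[0,7,-1],[0,7,-1],[0,7,-1],[0,7,-1]], turn=[0,0,0,0,0,0,0,0,0,0,0])

```text
clock: 19.15
position: [588.6, -13.6, 18.9]
ee_rot: [0.99, -0.104, -0.075, -0.054]
contact_force: [-0.6, -8.4, 4.6]
gripper_width: -0.3
```

```bash
python3 m.py 606 50 -0.1 B; python3 -c "
from plan import *
print(tool()[0]['joints'])"
```

```text
19.15 [588.6 -13.6  18.9] 2.939 [-0.6 -8.4  4.6]
tilt: tool z [-0.137  0.123 -0.983]
[ 6.08693e+02  4.64020e+01 -5.10000e-02] 1.9137 [947, 1420] disp 79.7
start [540.9 -25.2] go [-47.7 -11.6] turn 0.152
arc from [541.6 -12.2] [[-2.7, 5.9], [-2.4, 6.0], [-2.1, 6.2], [-1.7, 6.2], [-1.4, 6.3], [-1.1, 6.4], [-0.8, 6.4], [-0.5, 6.5]]
[ 0.17275778  0.61380636 -0.14461724 -0.18262256 -0.935121    2.87656725]
```

play_rows(offset=[[0,7,0],[0,7,0],[0,7,0],[0,6,0]], turn=[0,0,0,0])

```text
clock: 19.65
position: [588.4, 10.4, 18.8]
ee_rot: [0.99, -0.104, -0.077, -0.052]
contact_force: [-1.4, -5.1, 1.3]
gripper_width: -0.0
```

```bash
python3 m.py 611 70 -0.1 B
```

```text
19.65 [588.4  10.4  18.8] 2.939 [-1.4 -5.1  1.3]
tilt: tool z [-0.142  0.118 -0.983]
[ 6.1303e+02  6.7866e+01 -1.4000e-01] 1.9124 [996, 1485] disp 101.5
start [539.2   2.6] go [-49.2  -7.8] turn 0.062
arc from [541.   15.4] [[-2.1, 6.1], [-1.8, 6.2], [-1.5, 6.3], [-1.2, 6.4], [-0.9, 6.4], [-0.5, 6.5], [-0.2, 6.5], [0.1, 6.5]]
```

play_rows(offset=[[0,-12,0],[14,0,0],[14,0,0],[0,6,0],[0,6,0],[1,6,0],[1,6,0],[1,5,0],[0,4,0]], turn=[0.02,0.02,0.02,0,0,0,0,0,0])

```text
clock: 20.65
position: [621.0, 32.3, 18.7]
ee_rot: [0.993, -0.074, -0.078, -0.049]
contact_force: [0.6, -4.0, -0.2]
gripper_width: 0.2
```

```bash
python3 m.py 615 84 -0.13 B
```

```text
20.65 [621.   32.3  18.7] 3.0 [ 0.6 -4.  -0.2]
tilt: tool z [-0.147  0.108 -0.983]
[ 6.11604e+02  9.35030e+01 -1.05000e-01] 1.836 [1396, 1565] disp 126.7
start [540.1  25.6] go [-80.9  -6.7] turn 0.037
arc from [541.5  38.6] [[-2.3, 6.1], [-2.0, 6.2], [-1.7, 6.3], [-1.4, 6.3], [-1.1, 6.4], [-0.8, 6.4], [-0.4, 6.5], [-0.1, 6.5]]
```

play_rows(offset=[[0,2,0],[0,2,0],[0,2,0]], turn=[0,0,0])

```text
clock: 21.05
position: [619.6, 36.7, 18.7]
ee_rot: [0.993, -0.074, -0.079, -0.047]
contact_force: [-0.6, -8.7, 1.3]
gripper_width: 0.1
```

play_rows(offset=[[0,1.5,0],[0,1.5,0]], turn=[0,0])

```text
clock: 21.25
position: [619.1, 37.0, 18.8]
ee_rot: [0.993, -0.074, -0.079, -0.045]
contact_force: [2.3, -9.3, -1.3]
gripper_width: -0.2
```

play_rows(offset=[[0,3,0],[0,4,0]], turn=[0,0])

```text
clock: 21.45
position: [619.0, 37.2, 18.8]
ee_rot: [0.993, -0.074, -0.079, -0.041]
contact_force: [2.4, -18.4, -0.0]
gripper_width: 0.1
```

```bash
python3 m.py 613 98 -0.12 B
```

```text
21.45 [619.   37.2  18.8] 2.998 [  2.4 -18.4  -0. ]
tilt: tool z [-0.152  0.092 -0.984]
[ 6.10545e+02  9.79950e+01 -1.22000e-01] 1.7603 [1464, 1578] disp 131.0
start [537.9  31.4] go [-81.2  -5.8] turn 0.021
arc from [539.5  44.3] [[-2.2, 6.1], [-1.9, 6.2], [-1.6, 6.3], [-1.3, 6.4], [-1.0, 6.4], [-0.7, 6.5], [-0.3, 6.5], [-0.0, 6.5]]
```

play_rows(offset=[[0,-6,0],[0,-20,0],[0,-30,0],[0,0,40],[0,0,45],[0,-35,40],[-10,-40,30],[-10,-40,0],[-10,-40,0],[-10,-40,0],[-10,-40,0],[0,0,0]], turn=[0,0,0,0,0,0,0,-0.05,-0.05,-0.05,-0.05,0])

```text
clock: 22.75
position: [564.4, -249.5, 176.9]
ee_rot: [0.98, -0.175, -0.073, -0.057]
contact_force: [-0.2, 0.9, 0.2]
gripper_width: 0.1
```

```bash
python3 m.py 611 98 -0.12 B; python3 - <<'E'
from h import *
for n in("top","side"):
    im,dep=eyes.get_image(n); np.savez(n+"1.npz",dep=dep)
    if n=="top":
        print(mould_pose(dep,(611,98,-.12)))
        save("fin.png",cv2.resize(im[60:290,110:400],None,fx=2.6,fy=2.6,interpolation=cv2.INTER_CUBIC))
        P,_,_=cloud(n,dep); Q=P[(abs(P[:,2]-45)<4)&(P[:,0]>400)&(P[:,0]<800)&(P[:,1]>125)&(P[:,1]<205)]
        print("fence x range",Q[:,0].min(),Q[:,0].max())
E
```

```text
22.75 [ 564.4 -249.5  176.9] 2.795 [-0.2  0.9  0.2]
tilt: tool z [-0.123  0.137 -0.983]
[ 6.10535e+02  9.78500e+01 -1.18000e-01] 0.6439 [1864, 1532] disp 130.9
start [538.2  30.9] go [-26.2 280.4] turn 0.229
arc from [539.7  43.8] [[-2.3, 6.1], [-1.9, 6.2], [-1.6, 6.3], [-1.3, 6.4], [-1.0, 6.4], [-0.7, 6.5], [-0.4, 6.5], [-0.0, 6.5]]
(array([ 6.10116410e+02,  9.74926580e+01, -1.17076541e-01]), np.float64(0.0008984400920280731), ((610.5235595703125, 97.48126220703125), (100.30435180664062, 151.4282684326172), 83.33257293701172), 1850)
fence x range 419.7573607645736 776.102592218265
```

View pics/fin.png

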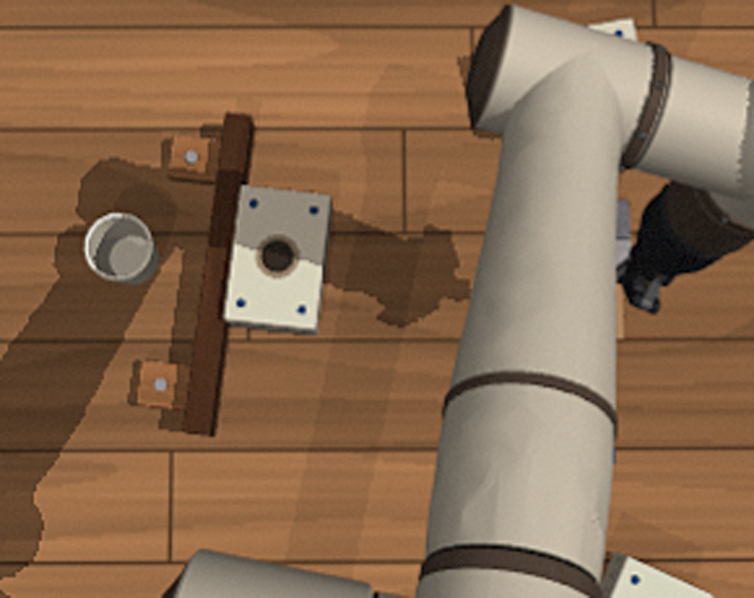

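The crop shows the mould's long side flat against the fence at px (235,257). The cup hasn't moved, and the hand is well clear at z≈177 mm. I'm handing it in.

```bash
python3 -c "
from h import *
print(arm.job_done(), arm.read_state()['clock'])"
```

```text
the job is handed in; nothing more can be done
the job is handed in; nothing more can be done
```

The mould's long side now lies flat against the fence, and I handed the job in at about 23 s of the 67 s allowed. The tool gave no verdict.

- **Turning:** Five alternating corner pushes turned the mould from 80° to about -9°, with the fence at -7°. Its middle was about 10 mm from the start when it came square, and never more than about 19 mm away in the readings between pushes.
- **Pushing across:** I pushed the long side to the fence in stages, shifting the contact point to correct the angle. The last push reached about 18 N with no further movement, so the mould was seated.
- **Final check:** The mould is within 0.3° of parallel (limit 2.6°). Its centre is about 49.8 mm from the fence face (allowed 45–54.5 mm) and about 10 mm from the fence's middle. The hand is clear at about 177 mm height.
- **Cup, jar and brush:** The cup looks unmoved in the last picture. The arm hid most of the jar and the brush there; the earlier pictures showed both in place, and the fingers never came near either of them at bench height.
- **What went off plan:**
    - The tool slowly tilted to about 11° during the run. I turned it half round so the tilt leaned the safe way for the push to the fence.
    - Some position fits were loose while the hand blocked the view, so I went by later looks, most with a clearer view.

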